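Snap the red alarm sounder onto its back plate

TASK

Refit the fire alarm: take the red sounder by its white lens, set it squarely over the two yellow hooks of the grey back plate and press it straight down with the gripper until both sides have snapped fully home, then let go of it. Leave the white sounder, which does not fit, where it is.

Things in the scene. Friction and masses are not known exactly. Their poses are not given: they have to be found in the camera images.
- red_sounder: Loose red housing, 280 g, 110 (x) by 180 (y) mm. Origin: centre of underside, z up. Deck 14 mm thick, top at z 38, on 24 mm high skirts along its long edges. On it the white lens to grip: block 40 by 40, z 38 to 64, centred; gripped on its +-y faces it cannot tip. Each short end (+-y) has an open notch 52 wide (x), 20 deep (floor at y +-70) for a hook. Fits either way round (half turn).
- back_plate: Grey plate 120 (x) by 190 (y) mm, fixed to the bench. Origin: centre of underside, z up. Central black block, 60 by 110, top at z 34: seat for the deck's underside. Two yellow spring hooks, 22 wide (x), stand at y +-71 (stems' inner faces), tops z 82, barbs reach 5 inward, underside z 50. Ramps above guide in a sounder up to 8 mm off in y, 10 in x. Takes 10 to 25 N to press down.
- home (a point): Where the red sounder's origin comes to lie when it is snapped home: on the back plate, 10 mm above the bench, over the plate's centre. Axes as the plate's; the snapped-on sounder's axes lie along them. The hooks bend outward while the deck is pressed past and spring back over its ends.
- white_sounder: Bystander: loose white sounder of the same size (110 by 180 mm, lens top at 64 mm) with an orange lens and no notches in its ends. It does not fit; leave it alone. Origin: centre of its underside.
Mind the look-alikes: they are no part of the job. Leave any green or purple look-alike of the back_plate alone.

How it is judged:
On the way:
1. the gripper presses the red sounder down onto its seat between the hooks (z of red_sounder in the frame of back_plate below 0.018 m and horizontal distance between red_sounder and back_plate below 0.02 m and angle between red_sounder's own z axis and vertical below 0.15 rad and contact force between the fingers and red_sounder above 1 N), for 0.1 s.
At the end, for the whole second after the job is handed in: Red sounder on the back plate, both hooks snapped over its ends: origin within 5 mm of the seated height and 20 mm of the plate's centre (6 mm along the line of the hooks), level within 0.08 rad, turned under 0.25 rad from the plate (either way round), released and at rest (z of red_sounder in the frame of back_plate between 0.005 and 0.015 m and horizontal distance between red_sounder and back_plate below 0.02 m and y of red_sounder in the frame of back_plate between -0.006 and 0.006 m and angle between red_sounder's own z axis and vertical below 0.08 rad and angle between the y axis of red_sounder and the y axis of back_plate, either way round below 0.25 rad and linear speed of red_sounder below 0.02 m/s); the robot touches nothing.
It fails at once if the white sounder is disturbed (moved more than 30 mm) (distance of white_sounder from where it was at the start of the episode above 0.03 m).
It also fails if it takes over 38 s, if anything falls off the work surface, if the arm or the gripper's body presses on something with over 40 N, if the wrist force passes 120 N, or if a joint passes its speed limit or range.

ROBOT

A 7-joint arm with a two-finger parallel gripper is mounted at the origin on the work surface. World frame = base frame: x ahead of the robot, y to its left, z up, the work surface at z = 0. Lengths are in m, angles in rad, forces in N, time in s.
With the tool pointing down it reaches from about 0.35 to 0.775 m from the base axis. Payload 3.1 kg.
Tool frame: the origin (TCP) lies between the finger pads; the fingertips stand 11 mm ahead of it and the grasp point (between the pads) lies 8 mm behind it (bot.tip_reach is the distance from the TCP to the fingertips, in m); z points along the fingers, y is the line along which they close (so a half turn about z gives the same grasp; the last joint's range is limited). The gripper opens to 85 mm and grips with 20 to 120 N. Pads are 22 mm wide; open, the fingers measure 114 mm over their backs; the gripper's body (76 mm by 85 mm) begins 54 mm behind the grasp point. The pads swing forward as they close: fully open they stand 13 mm farther back than shut.
Start: joints at [1.127, 0.311, 0.014, 1.512, -0.004, 1.319, -0.027], TCP at [0.215, -0.506, 0.242] pointing down, gripper open.
Joint ranges: [-2.7, 2.7], [-0.3, 1.91], [-1.27, 1.3], [0.12, 2.57], [-1.44, 4.58], [0.2, 2.03], [-3.05, 3.05]. Speed limits (rad/s): [2.79, 2.79, 3.14, 3.14, 3.14, 3.14, 3.14].

INTERFACE

Orientations are given as a 3x3 rotation matrix whose columns are the frame's x, y, z axes.
In Python, from rig import monitor, optics, workorder, bot gives the robot as it stands.
- The arm moves only by the tool jog_arm, never from a script. Its argument "rows" is a list of rows, each a list of 5 numbers: the finger opening in cm, from 0 to 8.54, then the shift along the tool's x, y, z in cm, then the turn about the tool's z in rad. A call has 1 to 12 rows; each row is the pose to reach, as a shift and turn from the pose commanded when the call began, along the tool's axes at that moment; what a row does not reach only later rows make up. A row lasts 1/8 s, in which the tool goes at most 62.5 mm and 10.7 degrees, less where a joint would pass 70% of its speed; a pose out of reach is approached as far as the arm can. A call with a gripper value outside its range is refused whole. The fingers move at their own pace and stop on an object; "force" is the grip in N (left out, the last holds). Time passes only in rows, so rows that repeat a pose let the fingers close. It gives the time, the measured TCP pose, the force, the opening and the grip force at its end, in the units of the state.
- monitor.get_state(): the state, without advancing time (a new reading comes with each control period).
- optics.grab_frame(name): name is "scene" or "top"; returns the picture (420x560x3 uint8, red, green, blue); there is no depth.
- optics.calibration(name): a dict with "camera_matrix" (3x3 intrinsics, pixels), "camera_from_world" (4x4, takes a point from world to camera coordinates). Camera axes: x right, y up, looking along -z (the intrinsics and any distortion apply to the point x, -y, -z); pixel columns grow to the right and rows downward; lengths in m; the calibration is good to about 2 mm. A picture is of the moment at which its call begins. calibration takes no time and is no camera call.
- workorder.close_job(): hands the job in; it is judged then, once.
The state is a dict: "time_s": time; "qpos": joint angles; "qd": joint speeds; "tau": joint torques, N m; "ee_pos": TCP position; "tool_rot": TCP orientation; "contact_force": force on the tool from outside, world axes, zero at the start; "wrist_torque": the same for the moment, N m; "gripper_width": finger opening in m; "grip_force": force on a finger pad.
Only numpy, scipy, OpenCV 4.12 (cv2) and the standard library are available. Lean on these libraries where they do the work, as an engineer would, in place of code of your own. Each camera call takes 0.05 s, during which the arm holds its last target. There are 200 camera calls.

## Working session

There is one attempt and no reset: what is moved stays moved. The work goes in short steps, Python scripts to look and compute and a tool call to move; the robot and the scene stay as the last step left them, time stands still between calls to the robot, and variables do not carry over. Pictures are saved under pics/ and viewed, at most 10 in all, crops included, and the job is handed in when it is done.

Besides the shell and the picture viewer there is one more tool, called after "Request:" as name(argument=value, ...), one argument or row to a line, values as JSON. jog_arm: Moves the arm, as the interface text tells. Its arguments: {"type":"object","properties":{"rows":{"type":"array"},"force":{"type":"number"}},"required":["rows"]}

```bash
mkdir -p pics; python3 - <<'E'
from rig import monitor, optics, workorder, bot
import cv2,numpy as np
for n in ("scene","top"):
    cv2.imwrite(f"pics/{n}0.png",optics.grab_frame(n)[:,:,::-1]); c=optics.calibration(n); print(n,{k:np.round(v,4).tolist() if not isinstance(v,str) else v for k,v in c.items()})
s=monitor.get_state();print(s)
E
```

```text
scene {'camera_matrix': [[464.6914, 0.0, 282.1689], [0.0, 464.6914, 209.8246], [0.0, 0.0, 1.0]], 'camera_from_world': [[0.8484, 0.5293, 0.0046, -0.4671], [-0.3707, 0.588, 0.7189, 0.1554], [0.3778, -0.6116, 0.6951, -1.1269], [0.0, 0.0, 0.0, 1.0]]}
top {'camera_matrix': [[405.4524, 0.0, 274.0117], [0.0, 405.4524, 215.8253], [0.0, 0.0, 1.0]], 'camera_from_world': [[0.0119, -0.9997, 0.0194, 0.0017], [0.9861, 0.0149, 0.1653, -0.5513], [-0.1655, 0.0172, 0.9861, -0.7215], [0.0, 0.0, 0.0, 1.0]]}
{'time_s': 0.1, 'qpos': array([ 1.12734041,  0.3116432 ,  0.0139887 ,  1.51289595, -0.00443379,
        1.31920876, -0.02719202]), 'qd': array([ 0.00076979, -0.00241131, -0.00145548, -0.00471415,  0.00162477,
        0.00019073,  0.00145878]), 'tau': array([ 9.82396377e-04, -3.80853188e+01,  1.46590937e-01, -2.31242698e+01,
        1.22502702e-02,  8.14288011e-03,  9.28896128e-06]), 'ee_pos': array([ 0.21484789, -0.50561286,  0.24133134]), 'tool_rot': array([[ 9.20344420e-01,  3.91107879e-01, -8.81213708e-04],
       [ 3.91108867e-01, -9.20342392e-01,  1.93292001e-03],
       [-5.50380853e-05, -2.12360264e-03, -9.99997744e-01]]), 'contact_force': array([ 0.56858348,  0.3077313 , -0.29745376]), 'wrist_torque': array([-0.0212401 , -0.01134241,  0.03388729]), 'grip_force': 0.0, 'gripper_width': 0.08560241983116686}
```

View pics/top0.png

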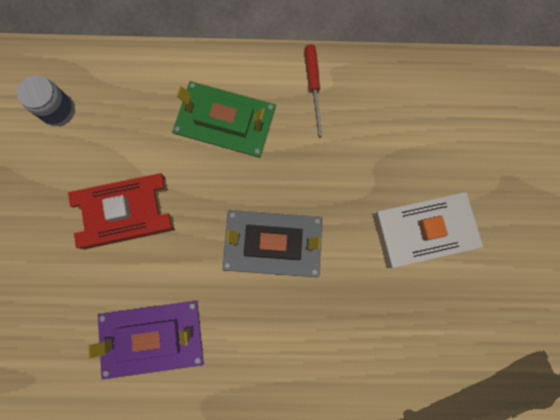

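View pics/scene0.png

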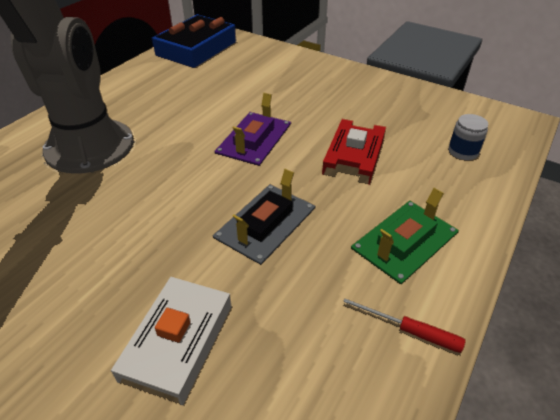

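Top picture: the red sounder is at (121,210) with its white lens at (115,208), and the white sounder is at (430,230). There are three plates: grey (273,242), green (224,118) and purple (150,340). The grey one with the black block and yellow hooks fits the description, and I'll confirm it in an enlarged crop.

```bash
python3 - <<'E'
import cv2,numpy as np
a=cv2.imread("pics/top0.png")
r=cv2.resize(a[168:253,62:180],None,fx=6,fy=6,interpolation=2)[:,:700]
r=cv2.resize(a[170:250,64:176],None,fx=3.5,fy=3.5,interpolation=2); g=cv2.resize(a[203:283,217:329],None,fx=3.5,fy=3.5,interpolation=2)
cv2.imwrite("pics/crop.png",np.hstack([r,g]))
E
```

```text
(no output)
```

View pics/crop.png

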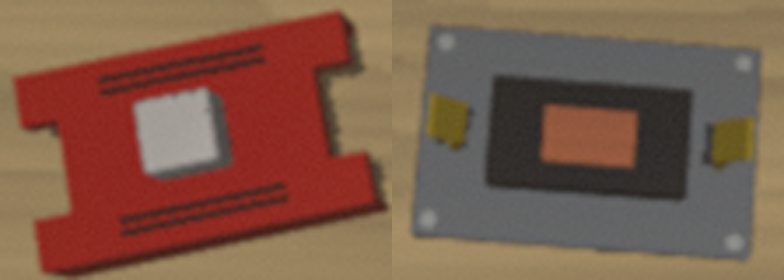

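The crop confirms it: on the left is the red sounder with a white lens (lens corners about (133,101)-(222,164)), on the right the grey plate with the black block and two yellow hooks. I'll fit the poses from the corners.

```bash
cat > h.py <<'E'
from rig import monitor, optics
import numpy as np
from scipy.optimize import least_squares
def proj(n,P):
    c=optics.calibration(n);T=np.array(c["camera_from_world"]);p=P@T[:3,:3].T+T[:3,3]
    q=np.c_[p[:,0],-p[:,1],-p[:,2]]@np.array(c["camera_matrix"]).T
    return q[:,:2]/q[:,2:]
def rect(w,l,z): # world: image order TL,TR,BR,BL with long axis along world y
    return np.array([[w/2,l/2,z],[w/2,-l/2,z],[-w/2,-l/2,z],[-w/2,l/2,z]])
def place(v,B):
    c,s=np.cos(v[2]),np.sin(v[2]);return B@np.array([[c,-s,0],[s,c,0],[0,0,1]]).T+[v[0],v[1],0]
def fit(B,px,n="top",x0=(.5,.1,0)):
    r=least_squares(lambda v:(proj(n,place(v,B))-px).ravel(),x0)
    return r.x,np.sqrt(np.mean(r.fun**2))
E
python3 - <<'E'
from h import *
f=lambda L,ox,oy,dx:np.array([[ox+(a-dx)/3.5,oy+b/3.5] for a,b in L])-.36
deck=f([(14,80),(340,12),(380,207),(40,272)],64,170,0); lens=f([(133,101),(208,88),(222,164),(146,178)],64,170,0)
pl=f([(430,26),(760,48),(748,259),(413,236)],217,203,392); bl=f([(497,77),(691,92),(685,199),(487,185)],217,203,392)
for nm,b,p in (("deck",rect(.11,.18,.038),deck),("lens",rect(.04,.04,.064),lens),("both",np.r_[rect(.11,.18,.038),rect(.04,.04,.064)],np.r_[deck,lens]),("plate",rect(.12,.19,.01),pl),("block",rect(.06,.11,.034),bl),("both",np.r_[rect(.12,.19,.01),rect(.06,.11,.034)],np.r_[pl,bl])):
    v,e=fit(b,p);print(nm,np.round(v,4),round(e,2))
E
```

```text
deck [0.5593 0.3038 0.2247] 0.64
lens [0.5593 0.3035 0.222 ] 0.45
both [0.5593 0.3036 0.2245] 0.56
plate [ 0.5035  0.0106 -0.0546] 0.69
block [ 0.5027  0.0099 -0.0605] 0.65
both [ 0.5031  0.0102 -0.056 ] 0.7
```

Request:
jog_arm(
  rows=[
    [7.5,4.2,-4,0,0.015],
    [7.5,8.4,-8.1,0,0.03],
    [7.5,12.7,-12.2,0,0.045],
    [7.5,16.9,-16.3,0,0.06],
    [7.5,21.1,-20.3,0,0.075],
    [7.5,25.3,-24.4,0,0.09],
    [7.5,29.5,-28.5,0,0.1],
    [7.5,33.8,-32.5,0,0.11],
    [7.5,38,-36.6,0,0.12],
    [7.5,42.2,-40.7,0,0.13],
    [7.5,45,-43.4,0,0.14],
    [7.5,46,-44.3,0,0.15],
  ],
  force=100,
)

```text
time_s: 1.6
ee_pos: [0.4651, 0.0848, 0.2419]
tool_rot: [[0.967, 0.254, -0.001], [0.254, -0.967, 0.002], [-0.0, -0.002, -1.0]]
contact_force: [0.5, -0.2, -0.3]
gripper_width: 0.0752
grip_force: 0.0
```

Request:
jog_arm(
  rows=[
    [7,3,-3.8,0,0.01],
    [7,6,-7.6,1,0.02],
    [7,9,-11.4,3,0.03],
    [7,12,-15.2,6,0.032],
    [7,14,-18,9,0.032],
    [7,14.67,-18.77,12,0.032],
    [7,14.67,-18.77,12.2,0.032],
    [7,14.67,-18.77,12.2,0.032],
  ],
)

```text
time_s: 2.6
ee_pos: [0.5608, 0.2989, 0.1208]
tool_rot: [[0.976, 0.217, 0.0], [0.217, -0.976, -0.001], [0.0, 0.001, -1.0]]
contact_force: [0.3, 0.2, 0.3]
gripper_width: 0.0702
grip_force: 0.0
```

```bash
python3 - <<'E'
from rig import monitor, optics
import cv2,numpy as np
s=monitor.get_state();print(s["ee_pos"],s["tool_rot"][:,0],s["qpos"])
a=optics.grab_frame("scene")[:,:,::-1];b=optics.grab_frame("top")[:,:,::-1]
f=lambda i,y,x:cv2.resize(i[y:y+140,x:x+140],None,fx=2.8,fy=2.8,interpolation=2)
cv2.imwrite("pics/pre.png",np.hstack([f(a,60,285),f(b,140,50)]))
E
```

```text
[0.56081902 0.29894606 0.1207905 ] [9.76138968e-01 2.17146686e-01 1.79721531e-04] [-0.15750141  0.63935553 -0.57435026  1.41327792  0.35692853  1.19320072
 -2.12503676]
```

View pics/pre.png

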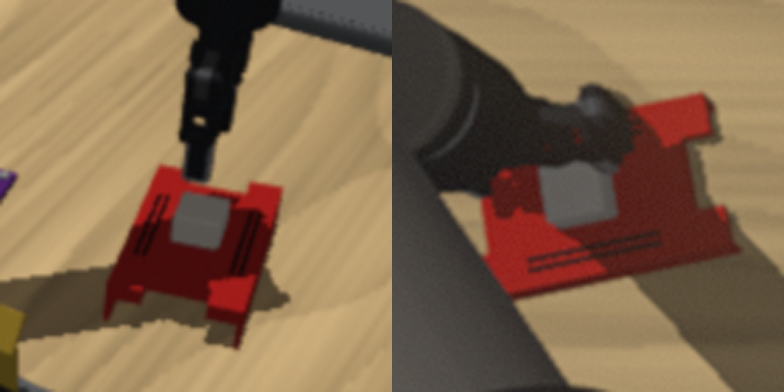

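The scene and top crops show the gripper hanging over the lens, fingers aligned with the long axis. Next is a small correction and the descent.

Request:
jog_arm(
  rows=[
    [7,0,-0.5,1,-0.006],
    [7,0,-0.5,3,-0.006],
    [7,0,-0.5,5,-0.006],
    [7,0,-0.5,6,-0.006],
    [7,0,-0.5,6.4,-0.006],
    [7,0,-0.5,6.6,-0.006],
    [7,0,-0.5,6.6,-0.006],
  ],
)

```text
time_s: 3.58
ee_pos: [0.5597, 0.3049, 0.0547]
tool_rot: [[0.975, 0.224, 0.001], [0.224, -0.975, 0.0], [0.001, -0.0, -1.0]]
contact_force: [-0.5, 0.1, -0.7]
gripper_width: 0.0702
grip_force: 0.0
```

Request:
jog_arm(
  rows=[
    [5,0,0.1,0.3,0],
    [4,0,0.1,0.3,0],
    [3,0,0.1,0.3,0],
    [3,0,0.1,0.3,0],
    [3,0,0.1,0.3,0],
    [3,0,0.1,0.3,0],
  ],
  force=100,
)

```text
time_s: 4.32
ee_pos: [0.5597, 0.3042, 0.0519]
tool_rot: [[0.975, 0.224, 0.001], [0.224, -0.975, 0.001], [0.001, -0.001, -1.0]]
contact_force: [-1.1, 0.9, 5.6]
gripper_width: 0.0384
grip_force: 101.2
```

Request:
jog_arm(
  rows=[
    [3,0,0,-0.5,0],
    [3,0,0,-2,0],
    [3,0,0,-5,0],
    [3,0,0,-9,0],
    [3,-1,2,-12,0.03],
    [3,-3,6,-13.5,0.07],
    [3,-5,11,-14,0.12],
    [3,-7,16,-14,0.17],
    [3,-9.5,21,-14,0.22],
    [3,-11.3,25,-14,0.27],
    [3,-12,27,-14,0.282],
    [3,-12.1,27.4,-14,0.282],
  ],
)

```text
time_s: 5.82
ee_pos: [0.5031, 0.0084, 0.1915]
tool_rot: [[0.998, -0.058, 0.0], [-0.058, -0.998, -0.0], [0.0, 0.0, -1.0]]
contact_force: [0.1, 0.2, -4.0]
gripper_width: 0.0381
grip_force: 101.2
```

Request:
jog_arm(
  rows=[
    [3,0,0,0,0],
    [3,0,0,0,0],
    [3,0,0,0,0],
  ],
)

```text
time_s: 6.2
ee_pos: [0.5032, 0.0112, 0.1913]
tool_rot: [[0.999, -0.053, 0.0], [-0.053, -0.999, 0.001], [-0.0, -0.001, -1.0]]
contact_force: [0.1, -0.1, -3.5]
gripper_width: 0.0382
grip_force: 101.2
```

```bash
python3 - <<'E'
from rig import monitor, optics
import cv2,numpy as np
s=monitor.get_state();print(s["ee_pos"],s["tool_rot"][:,0],s["contact_force"],s["gripper_width"])
a=optics.grab_frame("scene")[:,:,::-1];b=optics.grab_frame("top")[:,:,::-1]
cv2.imwrite("pics/t2.png",b);cv2.imwrite("pics/s2.png",a)
f=lambda i,y,x:cv2.resize(i[y:y+150,x:x+150],None,fx=2.6,fy=2.6,interpolation=2)
cv2.imwrite("pics/over.png",np.hstack([f(a,120,190),f(b,165,200)]))
E
```

```text
[0.50318968 0.01121283 0.1912884 ] [ 9.98583776e-01 -5.32019012e-02 -2.17398480e-05] [ 0.09130221 -0.13314689 -3.5471371 ] 0.03823720000977663
```

View pics/over.png

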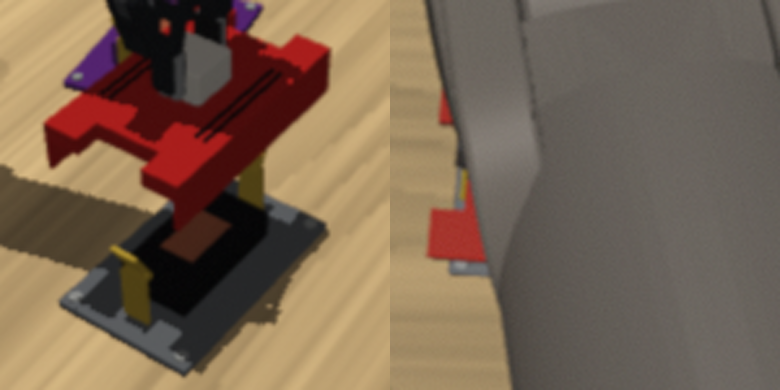

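```bash
python3 - <<'E'
from h import *
f=lambda L:np.array(L)/2.6+[190,120]-.3
i=[3-1+1,2,1]
R=rect(.11,.18,.038+.1393)
idx=[2,1] 
D=np.array([[-.055,-.09,.1773],[.055,-.09,.1773],[.055,.09,.1773]])
P=np.array([[-.06,-.095,.01],[.06,-.095,.01],[.06,.095,.01]])
for B,p in ((D,[(45,125),(185,187),(328,47)]),(P,[(60,302),(187,373),(327,225)])):
    v,e=fit(B,f(p),"scene",(.5,.01,0));print(np.round(v,4),round(e,2))
E
```

```text
[ 0.5048  0.0108 -0.0139] 0.45
[ 0.5071  0.008  -0.0511] 0.63
```

Picture: the sounder is gripped level over the grey plate, between both hooks, and the relative offset fits to within about 3 mm. Descending.

Request:
jog_arm(
  rows=[
    [3,0,0.15,1,0],
    [3,0,0.15,3,0],
    [3,0,0.15,5,0],
    [3,0,0.15,6.5,0],
    [3,0,0.15,7.5,0],
    [3,0,0.15,8,0],
    [3,0,0.15,8.5,0],
    [3,0,0.15,9,0],
    [3,0,0.15,9,0],
  ],
  force=120,
)

```text
time_s: 7.42
ee_pos: [0.5028, 0.008, 0.1011]
tool_rot: [[0.998, -0.056, -0.0], [-0.056, -0.998, -0.0], [-0.0, 0.0, -1.0]]
contact_force: [-0.3, 1.1, -2.6]
gripper_width: 0.0378
grip_force: 125.3
```

Request:
jog_arm(
  rows=[
    [3,0,0,0.5,0],
    [3,0,0,1,0],
    [3,0,0,1.5,0],
    [3,0,0,2,0],
    [3,0,0,2.5,0],
    [3,0,0,3,0],
    [3,0,0,3.3,0],
    [3,0,0,3.3,0],
  ],
)

```text
time_s: 8.43
ee_pos: [0.5026, 0.0084, 0.0674]
tool_rot: [[0.998, -0.056, -0.001], [-0.056, -0.998, 0.001], [-0.001, -0.001, -1.0]]
contact_force: [1.5, 4.0, -5.2]
gripper_width: 0.0375
grip_force: 125.2
```

Request:
jog_arm(
  rows=[
    [3,0,0,0.3,0],
    [3,0,0,0.5,0],
    [3,0,0,0.7,0],
    [3,0,0,0.8,0],
    [3,0,0,0.8,0],
    [3,0,0,0.8,0],
  ],
)

```text
time_s: 9.18
ee_pos: [0.5026, 0.0082, 0.0619]
tool_rot: [[0.998, -0.056, -0.001], [-0.056, -0.998, -0.001], [-0.001, 0.001, -1.0]]
contact_force: [-3.6, 2.4, 10.4]
gripper_width: 0.0375
grip_force: 127.6
```

Request:
jog_arm(
  rows=[
    [3,0,0,0.2,0],
    [3,0,0,0.4,0],
    [3,0,0,0.4,0],
    [3,0,0,0.4,0],
  ],
)

```text
time_s: 9.68
ee_pos: [0.5026, 0.0082, 0.0618]
tool_rot: [[0.998, -0.056, -0.001], [-0.056, -0.998, -0.003], [-0.0, 0.003, -1.0]]
contact_force: [-14.3, 0.3, 37.4]
gripper_width: 0.0382
grip_force: 130.9
```

Request:
jog_arm(
  rows=[
    [3,0,0,-0.3,0],
    [3,0,0,-0.5,0],
    [4.5,0,0,-0.5,0],
    [6,0,0,-0.5,0],
    [6.2,0,0,-0.5,0],
    [6.2,0,0,-0.5,0],
    [6.2,0,0,-1.5,0],
    [6.2,0,0,-4,0],
    [6.2,0,0,-8,0],
    [6.2,0,0,-13,0],
    [6.2,0,0,-16,0],
    [6.2,0,0,-16,0],
  ],
)

```text
time_s: 11.18
ee_pos: [0.5051, 0.0085, 0.2198]
tool_rot: [[0.998, -0.056, 0.007], [-0.056, -0.998, -0.0], [0.007, -0.0, -1.0]]
contact_force: [-0.6, -0.2, 0.2]
gripper_width: 0.062
grip_force: 0.0
```

```bash
python3 - <<'E'
from rig import monitor, optics
import cv2,numpy as np
s=monitor.get_state();print(s["ee_pos"],s["contact_force"],s["gripper_width"])
a=optics.grab_frame("scene")[:,:,::-1]
cv2.imwrite("pics/end.png",cv2.resize(a[120:270,170:350],None,fx=4,fy=4,interpolation=2))
E
```

```text
[0.50509619 0.0084821  0.21982094] [-0.64233596 -0.22497391  0.23962749] 0.06195603921940287
```

View pics/end.png

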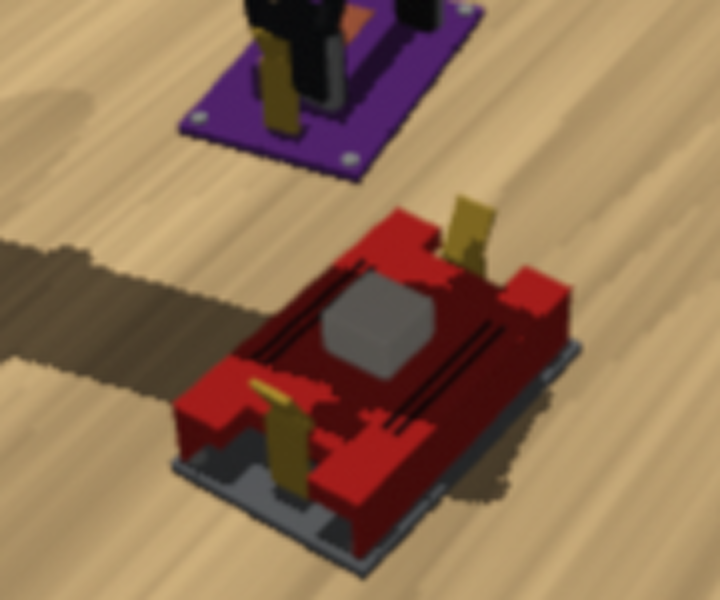

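The picture shows the sounder resting level on the grey plate, with both hooks upright in its notches at (285,440) and (468,235) and the gripper clear.

```bash
python3 -c "
from rig import workorder
print(workorder.close_job())"
```

```text
the job is handed in; nothing more can be done
None
```

The red sounder is pressed home on the grey back plate (seated at the expected height, about 37 N peak press force), both hooks stand over its ends in the last picture, the gripper is clear, I left the white sounder alone, and the job is handed in at about 11 s; no verdict was returned.

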